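# Ready the tube block, unlatch the centrifuge lid and hold it up

### The arm

A 6-joint arm with a two-finger parallel gripper is mounted at the origin on the work surface. World frame = base frame: x ahead of the robot, y to its left, z up, the work surface at z = 0. Lengths are in mm, angles in rad, forces in N, time in s.
With the tool pointing down it reaches from about 250 to 850 mm from the base axis. Payload 12.5 kg.
Tool frame: the origin (TCP) lies midway between the tips of the shut fingers; the grasp point (between the pads) lies 19 mm behind it (env.grip_depth is the distance from the TCP to the grasp point, in mm); z points along the fingers, y is the line along which they close (so a half turn about z gives the same grasp; the last joint's range is limited). The gripper opens to 93 mm and grips with 3 to 60 N. Pads are 15 mm wide; open, the fingers measure 128 mm over their backs; the gripper's body (75 mm by 188 mm) begins 65 mm behind the grasp point.
Start: joints at [-1.43, 0.351, 1.652, -0, 1.139, -0.085], TCP at [123.158, -536.019, 218.633] pointing down, gripper open.
Joint ranges: [-2.75, 2.75], [-0.79, 2.1], [0.01, 2.65], [-1.57, 4.71], [0.07, 3.14], [-2.87, 2.87]. Speed limits (rad/s): [2.22, 2.22, 2.79, 3.14, 3.14, 3.14].

### API

Orientations are given as a rotation vector (axis times angle).
In Python, from cell import env, vision, ticket gives the robot as it stands.
- The arm moves only by the tool servo_tool, never from a script. Its argument "motion" is a list of rows, each a list of 2 entries, a list of its own where there are three numbers: the shift along the tool's x, y, z normalised to -1 to 1, where 1 is 0.8 m, then the turn, a rotation vector about the tool's x, y, z normalised to -1 to 1, where 1 is pi rad. In form: [[[tx, ty, tz], [rx, ry, rz]], ...]. A call has 1 to 5 rows; each row shifts and turns the commanded pose from where the row before left it, along the tool's axes as they then stand; what a row does not reach is not made up. A row lasts 1/10 s, in which the tool goes at most 50 mm and 8.59 degrees, less where a joint would pass 70% of its speed; a pose out of reach is approached as far as the arm can. A call with a number of a shift or a turn outside -1 to 1 is refused whole. A call with a gripper value outside its range is refused whole. "jaw" is the closure, from -1 (fully open) to 1 (shut), set as the call begins (left out, the last holds). The fingers move at their own pace and stop on an object; "squeeze" is the grip in N (left out, the last holds). Time passes only in rows, so rows that do not move let the fingers close. It gives the time, the measured TCP pose, the force, the opening and the grip force at its end, in the units of the state.
- env.observe(): the state, without advancing time (a new reading comes with each control period).
- vision.camera(name): name is "scene" or "top"; returns a dict with "pixels" (420x560x3 uint8, blue, green, red), "fx", "fy", "cx", "cy" (pixels), "k1" (the pictures are not rectified: a ray, as slopes to the right and down, at radius r is drawn at 1 + k1 r^2 times it, then the intrinsics apply), "R" (3x3) and "t" (3): a world point X has camera coordinates R X + t. Camera axes: x right, y down, z forward; pixel columns grow to the right and rows downward; lengths in mm; the calibration is good to about 2 mm. A picture is of the moment at which its call begins. There is no depth.
- ticket.job_done(): hands the job in; it is judged then, once.
The state is a dict: "time": time; "qpos": joint angles; "joint_velocities": joint speeds; "effort": joint torques, N m; "eef_pos": TCP position; "ee_rot": TCP orientation; "ft_force": force on the tool from outside, world axes, zero at the start; "wrist_torque": the same for the moment, N m; "finger_gap": finger opening in mm; "finger_force": force on a finger pad.
Only numpy, scipy, OpenCV 4.12 (cv2) and the standard library are available. Lean on these libraries where they do the work, as an engineer would, in place of code of your own. Each camera call takes 0.05 s, during which the arm holds its last target. There are 200 camera calls.

### The job

The spin is over. First stand the empty tube block upright and wholly on the black bench pad, so that it is ready to take the tubes; then pull the spring latch on the front of the centrifuge lid sideways until it comes free, lift the lid until its front edge is more than 10 cm above the housing (12 cm is about right), and finish still holding it up like that, because the lid falls shut when let go. Leave the two honey jars and the slide box where they are.

Things in the scene. Friction and masses are not known exactly. Their poses are not given: they have to be found in the camera images.
- centrifuge: bench centrifuge, white housing, grey control panel with two dials in front; 260 deep (x) x 220 wide (y) x 164 mm high with the lid shut; fixed. Origin: centre of underside; x from front to rear, y to the left seen from the front, z up. Front faces the robot. Panel face 144 mm (dials 160) before the origin, up to 98 mm high; above that the front face is at 113 mm
- lid: grey lid with a round clear window, 237 deep x 214 wide x 12 mm thick, about 0.55 kg, rear hinge. Origin: on the hinge axis, at (122, 0, 152) mm in the centrifuge's frame, level with the underside. Shut, its axes are the centrifuge's; it opens by turning about its +y, front up, to 1.1 rad, and falls shut if let go. With the latch home its toe hooks under a fixed keeper and the lid cannot rise
- lid_front (a point): middle of the lower front edge of the lid, at (-237, 0, 0) mm in the lid's frame; 152 mm above the table when shut
- latch (a joint): travel (m) of the spring latch on the lid's front: 0 home, 0.016 end stop. Slides along the lid's +y (left seen from the front). Its toe is clear of the keeper beyond 0.011: pull at least 0.012 and keep it there while the lid starts to rise. The spring resists with 3.5 N at home, 9 N at the stop. A let-go lid comes to rest with the toe on the keeper, front 17 mm up
- latch_tab (a point): grip point on the latch's black upright tab at the lid's front: 12 mm thick along y (the pull direction), 24 along x; top 12 mm above this point, steel slide plate 24 mm below, lid top 30 mm below. Shut and home it is at (-97.5, 0, 194) mm in the centrifuge's frame. Low steel guides (tops 21 mm below this point) stand 36 mm to either side; nothing else near. Axes as the lid
- rack: empty tube block of white plastic, 52 mm (x) by 112 mm (y) by 45 mm high, eight round holes in its top, about 0.18 kg. Origin: centre of its underside, z up
- rack_foot0 (a point): bottom corner of the tube block at (-26, -56) mm in rack's frame
- rack_foot1 (a point): bottom corner of the tube block at (-26, 56) mm in rack's frame
- rack_foot2 (a point): bottom corner of the tube block at (26, -56) mm in rack's frame
- rack_foot3 (a point): bottom corner of the tube block at (26, 56) mm in rack's frame
- pad: thin black rubber bench pad, 150 mm (x) by 180 mm (y), 3 mm thick, fixed on the table to the left or right of the centrifuge (the tube block starts on the other side). Origin: centre of its underside
- jar_a: taller honey jar, 70 mm across, 95 mm high; leave alone. Origin: centre of its underside
- jar_b: wider honey jar, 76 mm across, 80 mm high; leave alone. Origin: centre of its underside
- slide_box: opened wooden microscope slide box lying in front of the centrifuge, 84 mm (x) by 201 mm (y) by 22 mm high; leave alone. Origin: centre of its underside
Things that resemble listed ones, but are neither listed nor needed, are in the scene too. There is more than one size of the pad; the one meant has the size given above.

How it is judged:
By the outcome, as a careful person would: the job done as asked, in the order asked, and still so for the second after the job is handed in, while the arm keeps its last pose, push and grip.
It also fails if it takes over 59 s, if anything falls off the work surface, if the arm or the gripper's body presses on something with over 40 N, if the wrist force passes 120 N, or if a joint passes its speed limit or range.

## Working session

There is one attempt and no reset: what is moved stays moved. The work goes in short steps, Python scripts to look and compute and a tool call to move; the robot and the scene stay as the last step left them, time stands still between calls to the robot, and variables do not carry over. Pictures are saved under pics/ and viewed, at most 10 in all, crops included, and the job is handed in when it is done.

Besides the shell and the picture viewer there is one more tool, called after "Request:" as name(argument=value, ...), one argument or row to a line, values as JSON. servo_tool: Moves the arm, as the interface text tells. Scaled input: -1 to 1 covers 0.8 m each way for a shift and pi rad each way for a turn. Its arguments: {"type":"object","properties":{"motion":{"type":"array"},"jaw":{"type":"number"},"squeeze":{"type":"number"}},"required":["motion"]}

```bash
mkdir -p pics; ls
python3 - <<'E'
from cell import env,vision
import cv2,numpy as np
for n in("scene","top"):
    c=vision.camera(n);cv2.imwrite(f"pics/{n}0.png",c["pixels"])
    print(n,c["fx"],c["fy"],c["cx"],c["cy"],c["k1"],np.round(c["R"],4).tolist(),np.round(c["t"],1))
s=env.observe();print(s,env.grip_depth)
E
```

```text
pics
scene 437.45612352273815 437.45612352273815 272.7662036504573 217.4396798998109 -0.1306686811395963 [[-0.2111, 0.9775, -0.0053], [0.835, 0.1775, -0.5208], [-0.5081, -0.1143, -0.8537]] [  46.5 -429.4 1798.8]
top 391.80636193000583 391.80636193000583 284.0337243281701 213.19262415768608 -0.10827788483969863 [[0.0264, -0.9996, -0.0088], [-0.9985, -0.0259, -0.0485], [0.0483, 0.01, -0.9988]] [  67.4  569.1 1472.1]
{'time': 0.1, 'qpos': array([-1.42957254e+00,  3.51158794e-01,  1.65235187e+00, -1.60742369e-05,
        1.13908527e+00, -8.45905242e-02]), 'joint_velocities': array([ 0.00118127, -0.00211215,  0.00036142, -0.00162408, -0.0016524 ,
        0.00039993]), 'effort': array([ 5.80251326e-04, -4.98026061e+01, -2.85705221e+01,  6.99849520e-02,
        2.39045575e-02, -2.71549055e-05]), 'eef_pos': array([ 123.12832115, -535.72989108,  218.17128936]), 'ee_rot': array([-3.12059209e+00, -3.53852696e-01,  6.75162411e-05]), 'ft_force': array([-1.25754472, -0.58430188,  0.69617262]), 'wrist_torque': array([-0.0362036 , -0.03300332, -0.00869939]), 'finger_force': 0.0, 'finger_gap': 93.05666030956215} 18.8
```

View pics/scene0.png

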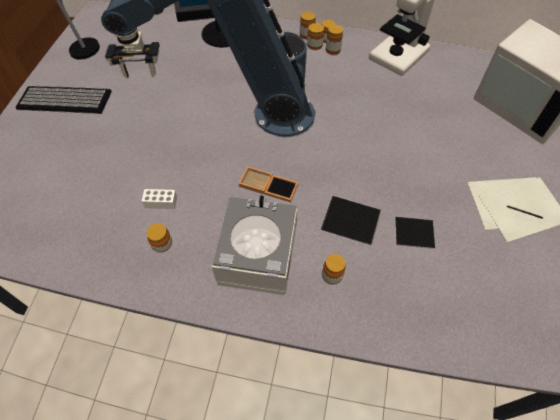

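View pics/top0.png

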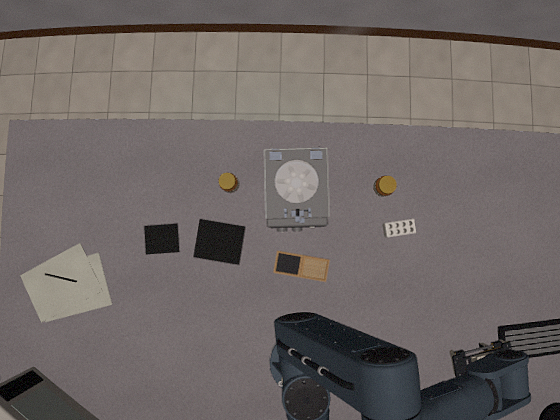

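The scene view shows the rack at (159,198) right of the centrifuge, holes up. There are two black pads left of it, at (351,220) and (415,232) (top view (219,241) and (161,238)). The larger one, about 48x40 px, fits 180x150 mm. The latch tab is at scene (262,201). I'll measure and confirm with an enlarged crop.

```bash
cat > h.py <<'E'
import cv2,numpy as np
from cell import env,vision
def cam(n): return vision.camera(n)
def rays(c,uv):
    K=np.array([[c["fx"],0,c["cx"]],[0,c["fy"],c["cy"]],[0,0,1]])
    p=cv2.undistortPoints(np.float64(uv).reshape(-1,1,2),K,np.array([c["k1"],0,0,0.]))[:,0]
    R=np.array(c["R"]);d=np.c_[p,np.ones(len(p))]@R
    return -R.T@np.array(c["t"]),d
def onplane(c,uv,z):
    o,d=rays(c,uv);return o+d*((z-o[2])/d[:,2])[:,None]
def proj(c,X):
    K=np.array([[c["fx"],0,c["cx"]],[0,c["fy"],c["cy"]],[0,0,1]])
    return cv2.projectPoints(np.float64(X).reshape(-1,1,3),cv2.Rodrigues(np.array(c["R"]))[0],np.array(c["t"],float),K,np.array([c["k1"],0,0,0.]))[0][:,0]
def blob(c,mask,roi,z):
    m=np.zeros_like(mask);x0,y0,x1,y1=roi;m[y0:y1,x0:x1]=mask[y0:y1,x0:x1]
    k=max(cv2.findContours(m,cv2.RETR_EXTERNAL,cv2.CHAIN_APPROX_NONE)[0],key=cv2.contourArea)
    P=onplane(c,k[:,0].astype(float),z)[:,:2]
    (cx,cy),(w,h),a=cv2.minAreaRect(P.astype(np.float32))
    return np.round([cx,cy,w,h,a],1)
E
cat > m.py <<'E'
from h import *
T=cam("top");S=cam("scene")
rois={"top":{"pad":(185,210,250,275),"pad2":(140,215,184,262),"rack":(375,210,425,245),"lid":(255,140,340,235),"box":(270,245,335,285)},
"scene":{"pad":(318,190,384,248),"pad2":(390,210,440,255),"rack":(135,182,182,212)}}
for n,c in(("top",T),("scene",S)):
    g=cv2.cvtColor(c["pixels"],cv2.COLOR_BGR2GRAY)
    for k,z in(("pad",3),("pad2",3),("rack",45)):
        m=((g<60) if k!="rack" else (g>165)).astype(np.uint8)*255
        m=cv2.morphologyEx(m,cv2.MORPH_CLOSE,np.ones((5,5),np.uint8))
        print(n,k,blob(c,m,rois[n][k],z))
A=T["pixels"];B=S["pixels"]
f=lambda I,x,y,w,h,W,H:cv2.resize(I[y:y+h,x:x+w],(W,H),interpolation=cv2.INTER_CUBIC)
o=np.vstack([np.hstack([f(A,255,140,80,60+0,400,300),f(A,255,195,80,60,400,300)]),np.hstack([f(B,135,180,80,60,400,300),f(B,220,180,80,60,400,300)])])
cv2.imwrite("pics/crop1.png",o)
cv2.imwrite("pics/crop2.png",np.hstack([f(A,140,205,120,90,400,300),f(A,370,200,72,54,400,300)]))
E
python3 m.py
```

```text
top pad [453.7 329.1 178.6 147.5  82.4]
top pad2 [457.3 554.5 110.6 132.8   6.1]
top rack [ 523.1 -353.3   50.5  109.7   10. ]
scene pad [452.8 330.5 176.6 147.3  82.4]
scene pad2 [457.5 556.  108.9 131.6   5.6]
scene rack [ 521.9 -352.1   55.5  113.7    9.4]
```

View pics/crop1.png

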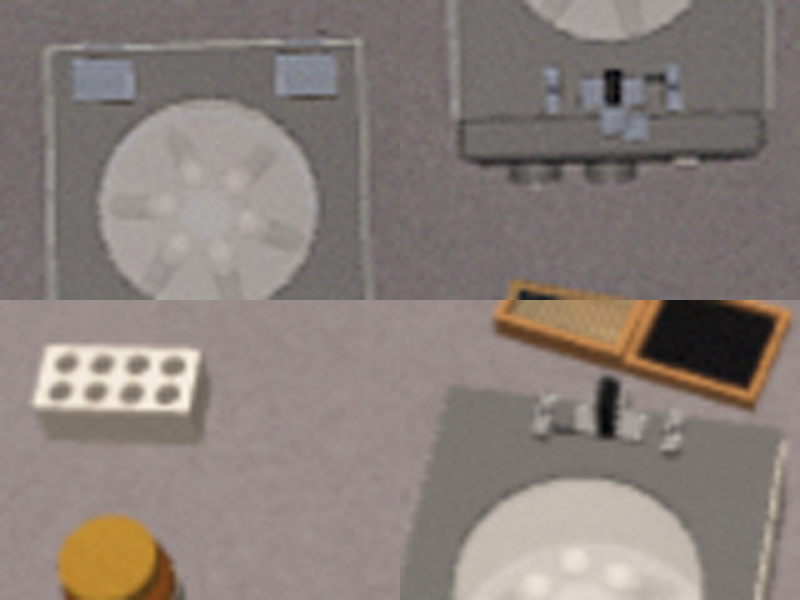

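View pics/crop2.png

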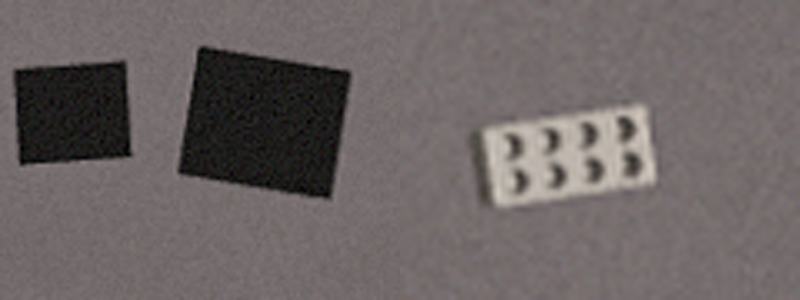

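The crops confirm the larger pad (178x147 mm measured) against the smaller 110x132 decoy. The rack is upright, holes up, with its top at z=45. The latch tab is black, at top (297,212) and scene (261,196). Next I'll locate the centrifuge, tab and jars.

```bash
cat > m2.py <<'E'
from h import *
T=cam("top");S=cam("scene")
print("hinge plates z170",np.round(onplane(T,[[275.6,156],[316.2,155.2]],170),1).tolist())
print("tab top z206",np.round(onplane(T,[[297.4,212.4]],206),1),np.round(onplane(S,[[261.4,197.5]],206),1))
o1,d1=rays(T,[[297.4,212.4]]);o2,d2=rays(S,[[261.4,197.5]])
s=np.linalg.lstsq(np.c_[d1[0],-d2[0]],o2-o1,rcond=None)[0];print("tri",o1+d1[0]*s[0],o2+d2[0]*s[1])
print("lid/panel/housing")
for n,p,z in(("rearL",(264.6,149.6),152),("rearR",(326.6,148.4),152),("lidfrontL",(267.5,217.5),164),("lidfrontR",(328,217),164)):
    print(n,np.round(onplane(T,[p],z),1))
h=cv2.cvtColor(T["pixels"],cv2.COLOR_BGR2HSV)
m=((h[...,1]>140)&(h[...,2]>70)).astype(np.uint8)*255
for r,z in(((210,165,245,200),95),((370,165,405,205),80)):
    print("jar z",z,blob(T,m,r,z)); print("  other z",175-z,blob(T,m,r,175-z))
m=((h[...,1]>60)).astype(np.uint8)*255
print("box",blob(T,m,(265,240,340,290),22))
E
python3 m2.py
```

```text
hinge plates z170 [[755.1, 114.8, 170.0], [761.4, -24.3, 170.0]]
tab top z206 [[561.6  36.3 206. ]] [[561.6  39.4 206. ]]
tri [561.65927761  36.26006144 205.20914861] [561.01530705  39.19670983 205.10554457]
lid/panel/housing
rearL [[780.2 154.4 152. ]]
rearR [[790.  -61.3 152. ]]
lidfrontL [[543.7 136.7 164. ]]
lidfrontR [[550.8 -69.5 164. ]]
jar z 95 [672.7 288.9  61.9  62.1   1.4]
  other z 80 [674.6 291.3  62.6  62.8   1.4]
jar z 80 [ 677.8 -285.9   67.3   71.3   46. ]
  other z 95 [ 675.8 -282.2   66.6   70.5   46. ]
box [370.6  13.5 202.   86.3  81.9]
```

```bash
cat > plan.py <<'E'
# python3 plan.py N x y z yaw_deg_of_tool_x [tilt_deg about world lid +y axis (yaw 2.5)]
import sys,numpy as np
from scipy.spatial.transform import Rotation as R
from cell import env
def main(N,x,y,z,yaw,tilt=0,ly=2.5):
    s=env.observe();p=np.array(s["eef_pos"]);r0=R.from_rotvec(s["ee_rot"])
    D=R.from_euler('z',yaw,degrees=True)*R.from_euler('x',180,degrees=True)
    ax=R.from_euler('z',ly,degrees=True).apply([0,1,0])
    r1=R.from_rotvec(ax*np.radians(tilt))*D
    rel=(r0.inv()*r1).as_rotvec();N=int(N);r=R.from_rotvec(rel/N)
    A=sum(R.from_rotvec(rel/N*k).as_matrix() for k in range(N))
    t=np.linalg.solve(A,r0.inv().apply(np.array([x,y,z])-p))
    print("t=%.1f"%s["time"],np.round(p,1),"xaxis",np.round(r0.apply([1,0,0]),3),"zaxis",np.round(r0.apply([0,0,1]),3),"F",np.round(s["ft_force"],1),"gap %.1f grip %.1f"%(s["finger_gap"],s["finger_force"]),"q",np.round(s["qpos"],2))
    print(N,"rows of",np.round(t/800,4).tolist(),np.round(rel/N/np.pi,4).tolist(),"| mm",np.linalg.norm(t).round(1),"deg",np.degrees(np.linalg.norm(rel/N)).round(2))
main(*map(float,sys.argv[1:]))
E
python3 plan.py 12 522.5 -353 120 99.7
```

```text
t=0.3 [ 123.2 -535.9  218.5] xaxis [0.975 0.224 0.   ] zaxis [-0.  0. -1.] F [0.4 0.6 0.1] gap 93.2 grip 0.0 q [-1.43  0.35  1.65 -0.    1.14 -0.08]
12 rows of [0.0445, 0.0237, 0.0103] [-0.0, -0.0, -0.0402] | mm 41.1 deg 7.23
```

Request:
servo_tool(
  motion=[
    [[0.0445,0.0237,0.0103],[0,0,-0.0402]],
    [[0.0445,0.0237,0.0103],[0,0,-0.0402]],
    [[0.0445,0.0237,0.0103],[0,0,-0.0402]],
    [[0.0445,0.0237,0.0103],[0,0,-0.0402]],
    [[0.0445,0.0237,0.0103],[0,0,-0.0402]],
  ],
  jaw=-1,
  squeeze=30,
)

```text
time: 0.8
eef_pos: [323.2, -538.1, 176.9]
ee_rot: [2.854, 1.313, -0.0]
ft_force: [-0.2, -1.1, 0.6]
finger_gap: 92.9
finger_force: 0.0
```

Request:
servo_tool(
  motion=[
    [[0.0445,0.0237,0.0103],[0,0,-0.0402]],
    [[0.0445,0.0237,0.0103],[0,0,-0.0402]],
    [[0.0445,0.0237,0.0103],[0,0,-0.0402]],
    [[0.0445,0.0237,0.0103],[0,0,-0.0402]],
    [[0.0445,0.0237,0.0103],[0,0,-0.0402]],
  ],
)

```text
time: 1.3
eef_pos: [484.4, -421.7, 135.7]
ee_rot: [2.305, 2.134, 0.0]
ft_force: [0.6, -0.1, 0.5]
finger_gap: 93.1
finger_force: 0.0
```

Request:
servo_tool(
  motion=[
    [[0.0445,0.0237,0.0103],[0,0,-0.0402]],
    [[0.0445,0.0237,0.0103],[0,0,-0.0402]],
    [[0,0,0],[0,0,0]],
    [[0,0,0],[0,0,0]],
  ],
)

```text
time: 1.7
eef_pos: [522.5, -352.2, 119.7]
ee_rot: [-2.024, -2.402, 0.0]
ft_force: [0.2, -0.1, -0.7]
finger_gap: 92.7
finger_force: 0.0
```

```bash
python3 plan.py 4 522.5 -353 8 99.7
```

```text
t=1.7 [ 522.5 -352.2  119.7] xaxis [-0.17   0.985  0.   ] zaxis [-0. -0. -1.] F [ 0.2 -0.1 -0.7] gap 92.7 grip 0.0 q [-0.67  0.6   1.52 -0.    1.02 -0.84]
4 rows of [-0.0003, -0.0, 0.0349] [-0.0, -0.0, 0.0001] | mm 27.9 deg 0.02
```

Request:
servo_tool(
  motion=[
    [[0,0,0.035],[0,0,0]],
    [[0,0,0.035],[0,0,0]],
    [[0,0,0.035],[0,0,0]],
    [[0,0,0.035],[0,0,0]],
    [[0,0,0],[0,0,0]],
  ],
)

```text
time: 2.2
eef_pos: [519.9, -352.7, 4.7]
ee_rot: [-2.024, -2.396, 0.001]
ft_force: [-0.6, 0.3, 0.3]
finger_gap: 93.0
finger_force: 0.0
```

Request:
servo_tool(
  motion=[
    [[0,0,0],[0,0,0]],
    [[0,0,0],[0,0,0]],
    [[0,0,0],[0,0,0]],
    [[0,0,0],[0,0,0]],
    [[0,0,0],[0,0,0]],
  ],
  jaw=1,
  squeeze=30,
)

```text
time: 2.7
eef_pos: [522.5, -352.6, 8.4]
ee_rot: [2.024, 2.402, 0.0]
ft_force: [0.2, -0.6, -0.2]
finger_gap: 57.5
finger_force: 0.0
```

Request:
servo_tool(
  motion=[
    [[0,0,0],[0,0,0]],
    [[0,0,0],[0,0,0]],
    [[0,0,0],[0,0,0]],
    [[0,0,0],[0,0,0]],
  ],
)

```text
time: 3.1
eef_pos: [522.5, -352.6, 8.2]
ee_rot: [2.024, 2.402, 0.0]
ft_force: [-0.1, 1.2, 5.5]
finger_gap: 51.9
finger_force: 30.0
```

```bash
python3 plan.py 6 522.5 -353 290 99.7
```

```text
t=3.1 [ 522.5 -352.6    8.2] xaxis [-0.17   0.985 -0.   ] zaxis [ 0.001 -0.    -1.   ] F [-0.1  1.2  5.5] gap 51.9 grip 30.0 q [-0.67  0.76  1.56  0.    0.82 -0.84]
6 rows of [-0.0001, -0.0, -0.0587] [0.0, 0.0, 0.0001] | mm 47.0 deg 0.01
```

Request:
servo_tool(
  motion=[
    [[0,0,-0.02],[0,0,0]],
    [[0,0,-0.05],[0,0,0]],
    [[0,0,-0.06],[0,0,0]],
    [[0,0,-0.06],[0,0,0]],
    [[0,0,-0.06],[0,0,0]],
  ],
)

```text
time: 3.6
eef_pos: [521.8, -352.1, 210.4]
ee_rot: [-2.024, -2.402, 0.0]
ft_force: [1.0, -0.9, -0.8]
finger_gap: 51.9
finger_force: 30.0
```

Request:
servo_tool(
  motion=[
    [[0,0,-0.06],[0,0,0]],
    [[0,0,-0.04],[0,0,0]],
    [[0,0,-0.015],[0,0,0]],
    [[0,0,0],[0,0,0]],
    [[0,0,0],[0,0,0]],
  ],
)

```text
time: 4.1
eef_pos: [521.7, -352.1, 297.7]
ee_rot: [-2.022, -2.4, 0.0]
ft_force: [0.2, -0.6, -1.3]
finger_gap: 51.8
finger_force: 30.0
```

```bash
python3 plan.py 18 453 330 260 82.4
```

```text
t=4.1 [ 521.7 -352.1  297.7] xaxis [-0.17   0.985  0.002] zaxis [-0.002  0.002 -1.   ] F [ 0.2 -0.6 -1.3] gap 51.8 grip 30.0 q [-0.67  0.44  1.33 -0.    1.38 -0.84]
18 rows of [0.0477, -0.0035, 0.0027] [-0.0, -0.0, 0.0054] | mm 38.3 deg 0.96
```

Request:
servo_tool(
  motion=[
    [[0.0477,-0.0035,0.0027],[0,0,0.0054]],
    [[0.0477,-0.0035,0.0027],[0,0,0.0054]],
    [[0.0477,-0.0035,0.0027],[0,0,0.0054]],
    [[0.0477,-0.0035,0.0027],[0,0,0.0054]],
    [[0.0477,-0.0035,0.0027],[0,0,0.0054]],
  ],
)

```text
time: 4.6
eef_pos: [481.1, -163.7, 286.6]
ee_rot: [-2.123, -2.311, 0.002]
ft_force: [0.9, 0.1, -0.9]
finger_gap: 51.7
finger_force: 30.0
```

Request:
servo_tool(
  motion=[
    [[0.0477,-0.0035,0.0027],[0,0,0.0054]],
    [[0.0477,-0.0035,0.0027],[0,0,0.0054]],
    [[0.0477,-0.0035,0.0027],[0,0,0.0054]],
    [[0.0477,-0.0035,0.0027],[0,0,0.0054]],
    [[0.0477,-0.0035,0.0027],[0,0,0.0054]],
  ],
)

```text
time: 5.1
eef_pos: [457.2, 25.8, 276.1]
ee_rot: [-2.22, -2.22, 0.004]
ft_force: [0.8, -0.2, -0.6]
finger_gap: 52.1
finger_force: 30.0
```

Request:
servo_tool(
  motion=[
    [[0.0477,-0.0035,0.0027],[0,0,0.0054]],
    [[0.0477,-0.0035,0.0027],[0,0,0.0054]],
    [[0.0477,-0.0035,0.0027],[0,0,0.0054]],
    [[0.0477,-0.0035,0.0027],[0,0,0.0054]],
    [[0.0477,-0.0035,0.0027],[0,0,0.0054]],
  ],
)

```text
time: 5.6
eef_pos: [449.7, 216.7, 265.2]
ee_rot: [-2.312, -2.125, 0.005]
ft_force: [0.9, 0.7, -1.1]
finger_gap: 51.9
finger_force: 30.0
```

Request:
servo_tool(
  motion=[
    [[0.0477,-0.0035,0.0027],[0,0,0.0054]],
    [[0.0477,-0.0035,0.0027],[0,0,0.0054]],
    [[0.0477,-0.0035,0.0027],[0,0,0.0054]],
    [[0,0,0],[0,0,0]],
    [[0,0,0],[0,0,0]],
  ],
)

```text
time: 6.1
eef_pos: [453.2, 330.0, 258.7]
ee_rot: [-2.364, -2.068, 0.006]
ft_force: [0.9, -0.3, -1.4]
finger_gap: 51.8
finger_force: 30.0
```

```bash
python3 plan.py 1 453 330 12 82.4
```

```text
t=6.1 [453.2 330.  258.7] xaxis [ 0.133  0.991 -0.003] zaxis [-0.003 -0.002 -1.   ] F [ 0.9 -0.3 -1.4] gap 51.8 grip 30.0 q [ 0.55  0.33  1.57 -0.    1.24  0.68]
1 rows of [0.0007, 0.0007, 0.3083] [-0.0009, 0.0008, -0.0002] | mm 246.7 deg 0.23
```

Request:
servo_tool(
  motion=[
    [[0.0007,0.0007,0.05],[-0.0009,0.0008,0]],
    [[0,0,0.06],[0,0,0]],
    [[0,0,0.06],[0,0,0]],
    [[0,0,0.05],[0,0,0]],
    [[0,0,0.04],[0,0,0]],
  ],
)

```text
time: 6.6
eef_pos: [454.1, 328.9, 50.0]
ee_rot: [2.367, 2.065, 0.001]
ft_force: [0.7, 0.5, -0.6]
finger_gap: 51.9
finger_force: 30.0
```

Request:
servo_tool(
  motion=[
    [[0,0,0.02],[0,0,0]],
    [[0,0,0.01],[0,0,0]],
    [[0,0,0.008],[0,0,0]],
    [[0,0,0],[0,0,0]],
    [[0,0,0],[0,0,0]],
  ],
)

```text
time: 7.1
eef_pos: [455.8, 331.1, 23.3]
ee_rot: [2.366, 2.066, 0.008]
ft_force: [0.7, -0.4, -1.6]
finger_gap: 51.7
finger_force: 30.0
```

```bash
python3 plan.py 1 453 330 11.5 82.4
```

```text
t=7.1 [455.8 331.1  23.3] xaxis [0.135 0.991 0.003] zaxis [ 0.004  0.003 -1.   ] F [ 0.7 -0.4 -1.6] gap 51.7 grip 30.0 q [0.55 0.64 1.75 0.   0.74 0.68]
1 rows of [-0.0019, -0.0033, 0.0147] [0.0012, -0.001, -0.0007] | mm 12.1 deg 0.31
```

Request:
servo_tool(
  motion=[
    [[-0.0019,-0.0033,0.006],[0.0012,-0.001,0]],
    [[0,0,0.005],[0,0,0]],
    [[0,0,0.0035],[0,0,0]],
    [[0,0,0],[0,0,0]],
    [[0,0,0],[0,0,0]],
  ],
)

```text
time: 7.6
eef_pos: [452.5, 330.0, 11.0]
ee_rot: [-2.366, -2.067, 0.002]
ft_force: [-2.5, 0.2, 1.9]
finger_gap: 51.9
finger_force: 30.0
```

```bash
python3 plan.py 1 453 330 11.5 82.4
```

```text
t=7.6 [452.5 330.   11. ] xaxis [ 0.134  0.991 -0.001] zaxis [-0.001 -0.    -1.   ] F [-2.5  0.2  1.9] gap 51.9 grip 30.0 q [0.55 0.66 1.76 0.   0.72 0.68]
1 rows of [0.0001, 0.0006, -0.0006] [-0.0003, 0.0002, -0.0007] | mm 0.7 deg 0.14
```

Contact with the pad is light (about 3 N). Release and rise.

Request:
servo_tool(
  motion=[
    [[0,0,0],[0,0,0]],
    [[0,0,0],[0,0,0]],
    [[0,0,0],[0,0,0]],
    [[0,0,0],[0,0,0]],
    [[0,0,0],[0,0,0]],
  ],
  jaw=-1,
)

```text
time: 8.1
eef_pos: [452.5, 329.9, 10.8]
ee_rot: [-2.366, -2.067, 0.002]
ft_force: [0.3, -0.3, 0.5]
finger_gap: 87.6
finger_force: 0.0
```

Request:
servo_tool(
  motion=[
    [[0,0,-0.02],[0,0,0]],
    [[0,0,-0.05],[0,0,0]],
    [[0,0,-0.06],[0,0,0]],
    [[0,0,-0.06],[0,0,0]],
    [[0,0,-0.06],[0,0,0]],
  ],
)

```text
time: 8.6
eef_pos: [452.4, 329.8, 212.9]
ee_rot: [-2.366, -2.067, 0.002]
ft_force: [0.5, 1.2, -0.1]
finger_gap: 92.9
finger_force: 0.0
```

Request:
servo_tool(
  motion=[
    [[0,0,-0.06],[0,0,0]],
    [[0,0,-0.05],[0,0,0]],
    [[0,0,-0.01],[0,0,0]],
    [[0,0,0],[0,0,0]],
    [[0,0,0],[0,0,0]],
  ],
)

```text
time: 9.1
eef_pos: [452.4, 329.8, 305.2]
ee_rot: [-2.366, -2.066, 0.005]
ft_force: [-0.5, 0.0, -0.6]
finger_gap: 92.8
finger_force: 0.0
```

```bash
python3 plan.py 12 440 38 300 2.5
python3 - <<'E'
from h import *
T=cam("top");g=cv2.cvtColor(T["pixels"],cv2.COLOR_BGR2GRAY)
m=(g>165).astype(np.uint8)*255;m=cv2.morphologyEx(m,cv2.MORPH_CLOSE,np.ones((5,5),np.uint8))
try: print(blob(T,m,(185,205,250,275),48))
except Exception as e: print(e)
cv2.imwrite("pics/rel.png",np.hstack([cv2.resize(T["pixels"][195:285,170:290],(400,300)),cv2.resize(cam("scene")["pixels"][160:250,290:410],(400,300))]))
E
```

```text
t=9.1 [452.4 329.8 305.2] xaxis [ 0.135  0.991 -0.002] zaxis [-0.003 -0.002 -1.   ] F [-0.5  0.  -0.6] gap 92.8 grip 0.0 q [0.55 0.3  1.51 0.   1.34 0.68]
12 rows of [-0.0246, 0.022, 0.0006] [-0.0, 0.0001, 0.0369] | mm 26.4 deg 6.65
[452.3 327.7 107.7  50.6  82.4]
```

View pics/rel.png

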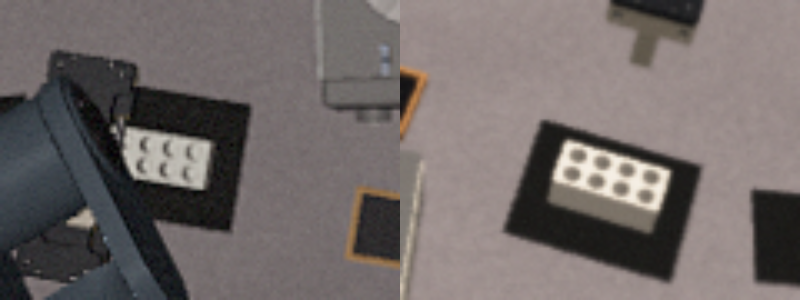

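The rack stands holes-up, wholly on the larger pad (centre (452,329) against the pad's (453,330), same yaw). Now to the latch.

```bash
python3 plan.py 13 561.4 37.7 250 2.5
```

```text
t=9.2 [452.3 329.8 305. ] xaxis [ 0.134  0.991 -0.003] zaxis [-0.004 -0.002 -1.   ] F [-1.1  1.7 -0.7] gap 93.1 grip 0.0 q [0.55 0.3  1.51 0.   1.34 0.68]
13 rows of [-0.0137, 0.0295, 0.0053] [-0.0, 0.0001, 0.0341] | mm 26.4 deg 6.14
```

Request:
servo_tool(
  motion=[
    [[-0.0137,0.0295,0.0053],[0,0.0001,0.0341]],
    [[-0.0137,0.0295,0.0053],[0,0.0001,0.0341]],
    [[-0.0137,0.0295,0.0053],[0,0.0001,0.0341]],
    [[-0.0137,0.0295,0.0053],[0,0.0001,0.0341]],
    [[-0.0137,0.0295,0.0053],[0,0.0001,0.0341]],
  ],
  jaw=-0.075,
)

```text
time: 9.7
eef_pos: [544.2, 238.4, 283.7]
ee_rot: [-2.83, -1.36, 0.004]
ft_force: [0.1, 0.1, -1.7]
finger_gap: 57.6
finger_force: 0.0
```

Request:
servo_tool(
  motion=[
    [[-0.0137,0.0295,0.0053],[0,0.0001,0.0341]],
    [[-0.0137,0.0295,0.0053],[0,0.0001,0.0341]],
    [[-0.0137,0.0295,0.0053],[0,0.0001,0.0341]],
    [[-0.0137,0.0295,0.0053],[0,0.0001,0.0341]],
    [[-0.0137,0.0295,0.0053],[0,0.0001,0.0341]],
  ],
)

```text
time: 10.2
eef_pos: [575.7, 113.6, 262.4]
ee_rot: [-3.089, -0.562, 0.002]
ft_force: [0.7, -0.8, 0.2]
finger_gap: 50.2
finger_force: 0.0
```

Request:
servo_tool(
  motion=[
    [[-0.0137,0.0295,0.0053],[0,0.0001,0.0341]],
    [[-0.0137,0.0295,0.0053],[0,0.0001,0.0341]],
    [[-0.0137,0.0295,0.0053],[0,0.0001,0.0341]],
    [[0,0,0],[0,0,0]],
    [[0,0,0],[0,0,0]],
  ],
)

```text
time: 10.7
eef_pos: [561.9, 38.2, 250.4]
ee_rot: [-3.139, -0.069, -0.0]
ft_force: [0.3, 0.3, 0.5]
finger_gap: 50.1
finger_force: 0.0
```

```bash
python3 plan.py 4 561.4 37.7 179 2.5;python3 - <<'E'
from h import *
S=cam("scene")["pixels"];T=cam("top")["pixels"]
cv2.imwrite("pics/tab.png",np.hstack([cv2.resize(T[180:240,255:335],(400,300)),cv2.resize(S[165:225,220:300],(400,300))]))
E
```

```text
t=10.7 [561.9  38.2 250.4] xaxis [0.999 0.044 0.   ] zaxis [ 0.     0.002 -1.   ] F [0.3 0.3 0.5] gap 50.1 grip 0.0 q [-0.02  0.34  1.58  0.    1.22  1.51]
4 rows of [-0.0002, 0.0002, 0.0223] [-0.0002, -0.0, 0.0] | mm 17.9 deg 0.03
```

View pics/tab.png

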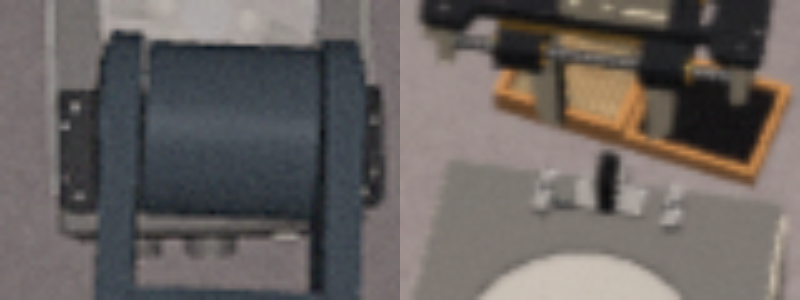

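The fingertips (crop (548,122) and (660,132)) straddle the tab at (606,180). Descend.

Request:
servo_tool(
  motion=[
    [[-0.0005,0.0005,0.025],[0,0,0]],
    [[0,0,0.03],[0,0,0]],
    [[0,0,0.02],[0,0,0]],
    [[0,0,0.01],[0,0,0]],
    [[0,0,0.004],[0,0,0]],
  ],
)

```text
time: 11.3
eef_pos: [561.9, 38.6, 179.5]
ee_rot: [-3.139, -0.07, -0.001]
ft_force: [0.6, 0.3, 0.5]
finger_gap: 50.1
finger_force: 0.0
```

Request:
servo_tool(
  motion=[
    [[0,0,0],[0,0,0]],
    [[0,0,0],[0,0,0]],
  ],
)

```text
time: 11.5
eef_pos: [562.4, 38.1, 180.9]
ee_rot: [-3.139, -0.069, -0.005]
ft_force: [0.6, 0.9, 0.5]
finger_gap: 50.1
finger_force: 0.0
```

Request:
servo_tool(
  motion=[
    [[0,0,0],[0,0,0]],
    [[0,0,0],[0,0,0]],
    [[0,0,0],[0,0,0]],
    [[0,0,0],[0,0,0]],
    [[0,0,0],[0,0,0]],
  ],
  jaw=1,
  squeeze=45,
)

```text
time: 12.0
eef_pos: [561.9, 37.9, 180.2]
ee_rot: [-3.139, -0.068, -0.003]
ft_force: [0.3, -0.6, 0.5]
finger_gap: 14.8
finger_force: 0.0
```

Request:
servo_tool(
  motion=[
    [[0,0,0],[0,0,0]],
    [[0,0,0],[0,0,0]],
    [[0,0,0],[0,0,0]],
  ],
)

```text
time: 12.3
eef_pos: [562.0, 37.8, 180.2]
ee_rot: [-3.139, -0.068, -0.003]
ft_force: [-0.2, -2.4, 0.5]
finger_gap: 11.7
finger_force: 45.0
```

```bash
python3 plan.py 4 561.4 51 179 2.5
```

```text
t=12.3 [562.   37.8 180.2] xaxis [0.999 0.043 0.002] zaxis [ 0.002  0.002 -1.   ] F [-0.2 -2.4  0.5] gap 11.7 grip 45.0 q [-0.02  0.42  1.66  0.    1.07  1.51]
4 rows of [0.0, -0.0041, 0.0004] [-0.0001, -0.0001, -0.0] | mm 3.3 deg 0.04
```

Request:
servo_tool(
  motion=[
    [[0,-0.0045,0],[0,0,0]],
    [[0,-0.0045,0],[0,0,0]],
    [[0,-0.0045,0],[0,0,0]],
    [[0,-0.004,0],[0,0,0]],
    [[0,0,0],[0,0,0]],
  ],
)

```text
time: 12.8
eef_pos: [561.2, 51.6, 180.1]
ee_rot: [-3.14, -0.069, -0.002]
ft_force: [-0.8, -8.2, 1.7]
finger_gap: 11.6
finger_force: 45.0
```

Request:
servo_tool(
  motion=[
    [[0,0,0],[0,0,0]],
    [[0,0,0],[0,0,0]],
  ],
)

```text
time: 13.0
eef_pos: [561.3, 51.3, 180.1]
ee_rot: [-3.14, -0.068, -0.002]
ft_force: [-1.7, -8.4, 1.1]
finger_gap: 11.6
finger_force: 45.0
```

```bash
cat > arc.py <<'E'
# rows for turning the tool rigidly with the lid: python3 arc.py deg_total N
import sys,numpy as np
from scipy.spatial.transform import Rotation as R
from cell import env
a,N=float(sys.argv[1]),int(sys.argv[2])
s=env.observe();p=np.array(s["eef_pos"]);r0=R.from_rotvec(s["ee_rot"])
Z=R.from_euler('z',2.5,degrees=True);C=np.array([658.8,42.2,0]);H=C+Z.apply([122,0,152]);ax=Z.apply([0,1,0])
st=R.from_rotvec(ax*np.radians(a/N))
for q in (p,):
    t=r0.inv().apply(H+st.apply(p-H)-p);r=(r0.inv()*st*r0).as_rotvec()
    print(N,"rows",np.round(t/800,4).tolist(),np.round(r/np.pi,4).tolist(),"mm",np.linalg.norm(t).round(1))
# lid angle from grasp point (assuming it stays at its lid point, 46 up on pull)
g=p-r0.apply([0,0,18.8]);v=Z.inv().apply(g-H);print("v",np.round(v,1),"angle",np.degrees(np.arctan2(v[2],-v[0])).round(2),"rad",np.hypot(v[0],v[2]).round(1))
print("t=%.1f"%s["time"],np.round(p,1),"z",np.round(r0.apply([0,0,1]),3),"F",np.round(s["ft_force"],1),"M",np.round(s["wrist_torque"],2),"gap %.1f grip %.1f"%(s["finger_gap"],s["finger_force"]),"q",np.round(s["qpos"],2))
E
python3 arc.py 30 20
```

```text
20 rows [0.001, -0.0, -0.0072] [-0.0, -0.0083, 0.0] mm 5.8
v [-219.1   13.3   46.9] angle 12.09 rad 224.1
t=13.0 [561.3  51.3 180.1] z [ 0.002  0.    -1.   ] F [-1.7 -8.4  1.1] M [-1.48  0.12  0.16] gap 11.6 grip 45.0 q [0.01 0.42 1.66 0.   1.07 1.54]
```

Request:
servo_tool(
  motion=[
    [[0.001,0,-0.0072],[0,-0.0083,0]],
    [[0.001,0,-0.0072],[0,-0.0083,0]],
    [[0.001,0,-0.0072],[0,-0.0083,0]],
    [[0.001,0,-0.0072],[0,-0.0083,0]],
    [[0,0,0],[0,0,0]],
  ],
)

```text
time: 13.5
eef_pos: [565.4, 51.3, 203.0]
ee_rot: [3.134, 0.068, -0.164]
ft_force: [-0.5, -7.9, -2.9]
finger_gap: 11.5
finger_force: 45.0
```

```bash
python3 arc.py 25 16
```

```text
16 rows [0.0011, -0.0, -0.0075] [-0.0, -0.0087, 0.0] mm 6.0
v [-213.    13.1   69.7] angle 18.12 rad 224.1
t=13.5 [565.4  51.3 203. ] z [-0.104 -0.004 -0.995] F [-0.5 -7.9 -2.9] M [-1.5  -0.07  0.26] gap 11.5 grip 45.0 q [ 0.01  0.45  1.54 -0.    1.25  1.54]
```

The lid rises with the tool: F_z is -2.9 N, about half the lid's weight. Continue.

Request:
servo_tool(
  motion=[
    [[0.001,0,-0.0074],[0,-0.0086,0]],
    [[0.001,0,-0.0074],[0,-0.0086,0]],
    [[0.001,0,-0.0074],[0,-0.0086,0]],
    [[0.001,0,-0.0074],[0,-0.0086,0]],
    [[0.001,0,-0.0074],[0,-0.0086,0]],
  ],
)

```text
time: 14.0
eef_pos: [574.0, 51.6, 231.4]
ee_rot: [3.113, 0.067, -0.374]
ft_force: [1.5, -8.6, -3.1]
finger_gap: 11.3
finger_force: 45.0
```

Request:
servo_tool(
  motion=[
    [[0.001,0,-0.0074],[0,-0.0086,0]],
    [[0.001,0,-0.0074],[0,-0.0086,0]],
    [[0.001,0,-0.0074],[0,-0.0086,0]],
    [[0.001,0,-0.0074],[0,-0.0086,0]],
    [[0,0,0],[0,0,0]],
  ],
)

```text
time: 14.5
eef_pos: [583.7, 51.9, 253.3]
ee_rot: [3.086, 0.066, -0.541]
ft_force: [-1.6, -7.2, -0.9]
finger_gap: 11.8
finger_force: 45.0
```

```bash
python3 arc.py 11 7
```

```text
7 rows [0.0011, -0.0, -0.0075] [-0.0, -0.0087, -0.0] mm 6.1
v [-190.2   13.   119. ] angle 32.03 rad 224.3
t=14.5 [583.7  51.9 253.3] z [-0.34  -0.015 -0.94 ] F [-1.6 -7.2 -0.9] M [-1.41 -0.15  0.71] gap 11.8 grip 45.0 q [ 0.01  0.58  1.25 -0.01  1.66  1.54]
```

Request:
servo_tool(
  motion=[
    [[0.0011,0,-0.0075],[0,-0.0087,0]],
    [[0.0011,0,-0.0075],[0,-0.0087,0]],
    [[0.0011,0,-0.0075],[0,-0.0087,0]],
    [[0.0011,0,-0.0075],[0,-0.0087,0]],
    [[0.0011,0,-0.0075],[0,-0.0087,0]],
  ],
)

```text
time: 15.0
eef_pos: [599.2, 52.6, 279.3]
ee_rot: [3.039, 0.065, -0.751]
ft_force: [-1.2, -8.2, -2.1]
finger_gap: 11.6
finger_force: 45.0
```

Request:
servo_tool(
  motion=[
    [[0.0011,0,-0.0075],[0,-0.0087,0]],
    [[0.0011,0,-0.0075],[0,-0.0087,0]],
    [[0,0,0],[0,0,0]],
    [[0,0,0],[0,0,0]],
    [[0,0,0],[0,0,0]],
  ],
)

```text
time: 15.5
eef_pos: [606.3, 52.9, 288.9]
ee_rot: [3.017, 0.065, -0.832]
ft_force: [-3.0, -7.3, 0.4]
finger_gap: 11.6
finger_force: 45.0
```

```bash
python3 arc.py 1 1;python3 - <<'E'
from h import *
S=cam("scene")["pixels"]
cv2.imwrite("pics/lid.png",cv2.resize(S[140:300,130:410],(800,457),interpolation=cv2.INTER_CUBIC))
E
```

```text
1 rows [0.0007, -0.0, -0.0048] [-0.0, -0.0056, 0.0] mm 3.9
v [-164.4   13.   153. ] angle 42.95 rad 224.6
t=15.5 [606.3  52.9 288.9] z [-0.512 -0.022 -0.859] F [-3.  -7.3  0.4] M [-1.32 -0.04  0.94] gap 11.6 grip 45.0 q [ 0.02  0.72  0.99 -0.01  1.98  1.54]
```

View pics/lid.png

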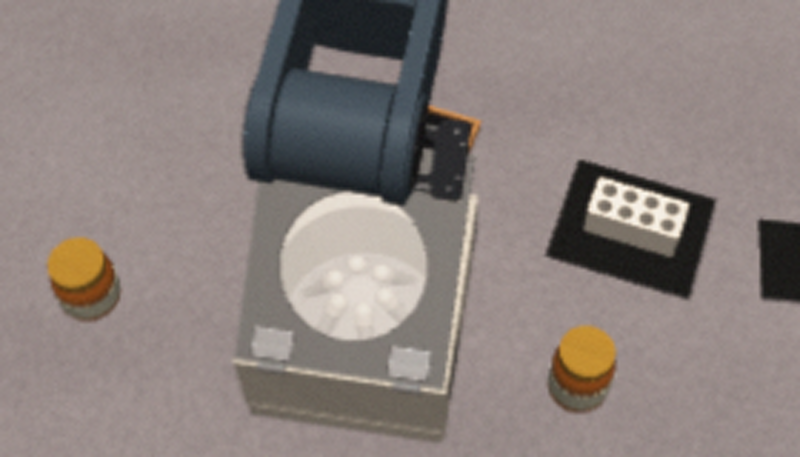

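The view shows the arm over the lid front, with the rack on the pad and the jars untouched. The lid front is hidden, so I'll check the lid angle from the window's shift.

Run:
```python
from h import *
from scipy.spatial.transform import Rotation as R
S=cam("scene")
Z=R.from_euler('z',2.5,degrees=True);H=np.array([658.8,42.2,0])+Z.apply([122,0,152]);ax=Z.apply([0,1,0])
w0=onplane(S,[[257,238]],164)[0]
print("window centre lid frame",Z.inv().apply(w0-H))
ang=np.linspace(0,2*np.pi,60,endpoint=False)
c=Z.inv().apply(w0-H);r=92 
for a in(0,10,31):
    P=[H+R.from_rotvec(ax*np.radians(a)).apply(Z.apply([c[0]+82*np.cos(t),c[1]+82*np.sin(t),12])) for t in ang]
    q=proj(S,P);print(a,q.min(0).round(1),q.max(0).round(1))
print("seen x %.1f-%.1f y %.1f-%.1f"%(130+281/2.857,130+427/2.857,140+192/2.857,140+340/2.857))
print(env.observe()["time"],env.observe()["ft_force"])
```

```text
window centre lid frame [-101.19852013    8.63303278   12.        ]
0 [229.6 214.7] [284.4 262.8]
10 [228.9 210.6] [284.3 263. ]
31 [226.9 207.2] [283.5 264.3]
seen x 228.4-279.5 y 207.2-259.0
15.6 [-2.92551299 -8.59852998 -0.71153529]
```

The window's height-to-width ratio of 1.01 matches 31° (0.88 when shut), so the lid front is about 122 mm up. It is held steadily with the latch pulled, so I'm handing in.

```bash
python3 -c "
from cell import ticket
print(ticket.job_done())"
```

```text
the job is handed in; nothing more can be done
None
```

The job is handed in: the tube block stands upright on the larger black pad, the latch is pulled free, and the arm is still holding the lid with its front edge about 12 cm up, estimated from the tool pose and one camera check.

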